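# Put the tipped edge-dye bottle away in its lidded tin

## Task

In this leather workshop the orange edge-dye bottle has tipped over on the spinning turntable. First lift the lid off the round tin by its knob and set it down flat, knob up, on the grey felt pad; then stand the bottle upright on the round cork mat and let go of it for about a second to see that its cap does not leak, then lower it upright onto the floor of the tin, and leave the tin open with the lid on its pad. Drop nothing, keep the two round jars standing on the turntable, and leave the mallet, awl, spool and ruler on the bench where they are.

Things in the scene. Friction and masses are not known exactly. Their poses are not given: they have to be found in the camera images.
- tin: (Sizes in mm.) round open aluminium tin with a red band, fixed to the bench; outer diameter 140, inner diameter 132, height 90, floor 4 thick. Origin: centre of its underside on the bench, z up.
- lid: loose aluminium lid, on the tin at the start. Along z from its origin (centre of its underside), in mm: plug of diameter 124 from 0 to 8, plate of diameter 150 to 14, neck of diameter 16 to 22, dark wooden knob of diameter 32 to 46 (its ends narrow to 22). On the tin the plug hangs in the mouth with 4 play all round, the plate rests on the rim: origin 82 above the bench. Mass about 0.2 kg.
- felt_pad: (Sizes in mm.) grey square felt pad, 180 x 180 x 3, fixed flat on the bench. Origin: centre of its underside (the bench); its top is 3 above it.
- cork_mat: (Sizes in mm.) round cork mat, diameter 120, 4 thick, fixed flat on the bench. Origin: centre of its underside (the bench); its top is 4 above it.
- turntable: (Sizes in mm.) low round pale-wood turntable, disc of diameter 260, its top 45 above the bench; the disc turns freely on its fixed black base. Origin: centre of the base's underside on the bench.
- bottle: (Sizes in mm.) orange square bottle with round black cap, lying on a flat side on the turntable at the start. Origin: centre of its base; z runs from base to cap. Square body 38 x 38 from 0 to 44 along z, neck of diameter 24 to 50, cap of diameter 26 from 50 to 78. Lying, its axis is 19 above the turntable, the cap pointing roughly to the robot's right (-y). Mass about 0.12 kg.
- jar_blue: (Sizes in mm.) round blue jar with white lid standing on the turntable, diameter 40, height 65. Origin: centre of its underside, z up.
- jar_green: (Sizes in mm.) round green jar with white lid standing on the turntable, diameter 40, height 65. Origin: centre of its underside, z up.
- mallet: (Sizes in mm.) small mallet lying on the bench: yellow and steel head 35 x 92 x 35, black handle 170 long, 22 thick along its -x. Origin: under the centre of the head, on the bench. To be left alone.
- awl: (Sizes in mm.) awl with a handle, 150 long, about 25 thick, lying along its x axis on the bench. Origin near its middle, on the bench. To be left alone.
- spool: (Sizes in mm.) red thread spool standing on the bench, diameter 44, height 60. Origin: centre of its underside. To be left alone.
- ruler: (Sizes in mm.) flat steel ruler lying on the bench, 25 x 220 x 4, long along its y axis. Origin: centre of its underside. To be left alone.
Things that resemble listed ones, but are neither listed nor needed, are in the scene too. Leave any pink or yellow look-alike of the lid alone.

How it is judged (in metres and radians):
On the way, in this order (a step that is already met when the one before it is completed fails the run):
1. the lid lies flat, knob up, on the felt pad, let go (horizontal distance between lid and felt_pad below 0.045 m and height (world z) of lid below 0.008 m and angle between lid's own z axis and vertical below 0.1 rad and contact force between the fingers and lid below 0.05 N and linear speed of lid below 0.03 m/s), for 0.2 s.
2. the bottle stands upright on the cork mat, let go (horizontal distance between bottle and cork_mat below 0.045 m and height (world z) of bottle between 0.001 and 0.009 m and angle between bottle's own z axis and vertical below 0.1 rad and contact force between the fingers and bottle below 0.05 N and linear speed of bottle below 0.03 m/s), for 0.5 s.
At the end, for the whole second after the job is handed in: The bottle stands upright (within 0.1 rad) on the floor of the tin, at rest and let go; the lid lies flat, knob up, on the felt pad, its centre within 45 mm of the pad's centre; both jars stand upright on the turntable (all of step 1 and horizontal distance between bottle and tin below 0.05 m and height (world z) of bottle below 0.009 m and angle between bottle's own z axis and vertical below 0.1 rad and contact force between the fingers and bottle below 0.05 N and linear speed of bottle below 0.03 m/s and angle between each of jar_blue, jar_green's own z axis and vertical below 0.2 rad and height (world z) of each of jar_blue, jar_green above 0.035 m and horizontal distance between each of jar_blue, jar_green and turntable below 0.13 m); the robot touches nothing.
It fails at once if the lid or the bottle is dropped (falls freely at more than 0.7 m/s) ((linear speed of lid above 0.7 m/s and contact force between the fingers and lid below 0.05 N) or (linear speed of bottle above 0.7 m/s and contact force between the fingers and bottle below 0.05 N)).
It fails at once if a jar on the turntable is knocked over or off (not (angle between each of jar_blue, jar_green's own z axis and vertical below 0.2 rad and height (world z) of each of jar_blue, jar_green above 0.035 m and horizontal distance between each of jar_blue, jar_green and turntable below 0.13 m)).
It fails at once if mallet, awl, spool or ruler is moved by more than 40 mm (distance of any of mallet, awl, spool, ruler from where it was at the start of the episode above 0.04 m).
It also fails if it takes over 72 s, if anything falls off the work surface, if the arm or the gripper's body presses on something with over 40 N, if the wrist force passes 120 N, or if a joint passes its speed limit or range.

## Robot

A 6-joint arm with a two-finger parallel gripper is mounted at the origin on the work surface. World frame = base frame: x ahead of the robot, y to its left, z up, the work surface at z = 0. Lengths are in mm, angles in rad, forces in N, time in s.
With the tool pointing down it reaches from about 300 to 775 mm from the base axis. Payload 14.6 kg.
Tool frame: the origin (TCP) lies midway between the tips of the shut fingers; the grasp point (between the pads) lies 19 mm behind it (manip.hold_point_z is the distance from the TCP to the grasp point, in mm); z points along the fingers, y is the direction in which the jaws open and shut (so a half turn about z gives the same grasp; the last joint's range is limited). The gripper opens to 94 mm and grips with 3 to 60 N. Pads are 16 mm wide; open, the fingers measure 119 mm over their backs; the gripper's body (75 mm by 177 mm) begins 78 mm behind the grasp point.
Start: joints at [-1.409, 0.3, 1.521, -0, 1.321, -0.067], TCP at [124.739, -535.658, 205.446] pointing down, gripper open.
Joint ranges: [-3.03, 3.03], [-0.79, 2.21], [0.23, 2.52], [-1.04, 4.18], [0, 3.07], [-2.55, 2.55]. Speed limits (rad/s): [2.22, 2.22, 2.57, 3.14, 3.14, 3.14].

## Interface

Orientations are given as [roll, pitch, yaw] about the fixed x, y, z axes, in that order (R = Rz(yaw) Ry(pitch) Rx(roll)).
In Python, from cell import manip gives the robot as it stands.
- The arm moves only by the shell command python3 -m crank 'ROWS' [OPENING] [FORCE]. ROWS is JSON, a list of rows, each an object with "offset": the shift along the world's x, y, z in m, a list of three; "spin": the turn about the world's z in degrees. In form: [{"offset": [dx, dy, dz], "spin": spin}, ...]. A call has exactly 8 rows; each row is the pose to reach, as a shift and turn from the pose measured when the call began; what a row does not reach only later rows make up. A row lasts 1/12 s, in which the tool goes at most 41.7 mm and 7.16 degrees, less where a joint would pass 70% of its speed; a pose out of reach is approached as far as the arm can. A call with a gripper value outside its range is refused whole. OPENING is the opening, from 0 (shut) to 1 (fully open), set as the call begins (- or left out, the last holds). The fingers move at their own pace and stop on an object; FORCE is the grip in N (left out, the last holds). Time passes only in rows, so rows that repeat a pose let the fingers close, or fill a call up. It gives the time, the measured TCP pose, the force and the opening at its end, in the units of the state.
- manip.read_state(): the state, without advancing time (a new reading comes with each control period).
- manip.camera(name): name is "scene" or "top"; returns a dict with "pixels" (384x512x3 uint8, red, green, blue), "fx", "fy", "cx", "cy" (pixels), "extrinsics" (4x4, takes a point from world to camera coordinates). Camera axes: x right, y down, z forward; pixel columns grow to the right and rows downward; lengths in mm; the calibration is good to about 2 mm. A picture is of the moment at which its call begins. There is no depth.
- manip.sign_off(): hands the job in, once; it reports no verdict.
Trained networks look in a picture, given as the dict that the camera call returned (one of the last four; its "shot" number tells which), for a name from the list of things; names that differ only in an ending like _2 or _b are one class to them, and where a whole thing is asked for, a point or a joint stands for the part that bears it (a point fixed in the world has none). Each returns a list of dicts, best first, with "conf" (0 to 1); they miss things now and then, are a little off and sometimes report something else, mostly with a low value. They report only what shows in the picture. A call takes as long as a camera call. They do not tell look-alikes from the thing itself.
- manip.search_frame(picture, name): "location" ([x, y, z] in mm, in world coordinates, good to about 4 mm: the middle of the surface that is visible of it).
- manip.masks_of(picture, name): "mask" (384x512 bool, what is visible of it).
The state is a dict: "clock": time; "joints": joint angles; "qd": joint speeds; "effort": joint torques, N m; "eef_pos": TCP position; "eef_rot": TCP orientation; "wrist_force": force on the tool from outside, world axes, zero at the start; "moment": the same for the moment, N m; "finger_gap": finger opening in mm.
Only numpy, scipy, OpenCV 4.12 (cv2) and the standard library are available. Lean on these libraries where they do the work, as an engineer would, in place of code of your own. Each camera call takes 0.05 s, during which the arm holds its last target. There are 200 camera calls.

## Working session

There is one attempt and no reset: what is moved stays moved. The work goes in short steps, Python scripts to look and compute and a shell command to move; the robot and the scene stay as the last step left them, time stands still between calls to the robot, and variables do not carry over. Pictures are saved under pics/ and viewed, about 8 in all and at most 12, crops included, and the job is handed in when it is done.

```bash
mkdir -p pics; cat > h.py <<'E'
import numpy as np, cv2
from cell import manip
def save(p,n): cv2.imwrite(f'pics/{n}.png',cv2.cvtColor(p['pixels'],cv2.COLOR_RGB2BGR))
def px(p,P):
    q=p['extrinsics']@np.r_[P,1.]; return np.array([p['fx']*q[0]/q[2]+p['cx'],p['fy']*q[1]/q[2]+p['cy']])
def world(p,uv,z):
    E=np.array(p['extrinsics']);R,t=E[:3,:3],E[:3,3]; c=-R.T@t
    d=R.T@np.array([(uv[0]-p['cx'])/p['fx'],(uv[1]-p['cy'])/p['fy'],1]); return c+d*(z-c[2])/d[2]
E
python3 - <<'E'
from h import *
s=manip.read_state(); print(s['clock'],s['eef_pos'],s['eef_rot'],s['finger_gap'])
ims=[]
for c in ['scene','top']:
    p=manip.camera(c); ims.append(p['pixels'])
    E=np.array(p['extrinsics']); print(c,'cam at',(-E[:3,:3].T@E[:3,3]).round(),p['fx'])
    for n in ['tin','lid','felt_pad','cork_mat','turntable','bottle','jar_blue','jar_green','mallet','awl','spool','ruler']:
        for r in manip.search_frame(p,n)[:3]:
            l=np.array(r['location']); print(n,round(r['conf'],2),l.round(),px(p,l).round())
save({'pixels':ims[0]},'scene0'); save({'pixels':ims[1]},'top0')
print(manip.read_state()['clock'])
E
```

```text
0.0 [ 124.67958238 -535.41110119  204.85945014] [-3.14039498e+00 -6.59387145e-05  2.28773697e-01] 93.90061875879661
scene cam at [1185.  970. 1085.] 467.6812827904219
tin 0.88 [ 611. -235.   42.] [208. 187.]
lid 0.88 [ 595. -289.   92.] [204. 167.]
lid 0.88 [ 365. -153.   19.] [277. 182.]
lid 0.65 [ 259. -470.   14.] [255. 137.]
felt_pad 0.89 [613. -85.   3.] [228. 219.]
cork_mat 0.97 [432.  12.   5.] [287. 216.]
turntable 0.64 [603. 259.  44.] [290. 275.]
turntable 0.25 [ 614. -240.   45.] [206. 186.]
bottle 0.88 [578. 240.  75.] [293. 260.]
jar_blue 0.52 [524. 321.  91.] [326. 266.]
jar_green 0.58 [602. 351.  94.] [311. 284.]
mallet 0.8 [ 400. -318.   26.] [245. 162.]
awl 0.7 [320. 158.  16.] [340. 226.]
awl 0.64 [601. 346.  92.] [310. 283.]
awl 0.37 [580. 236.  74.] [292. 259.]
spool 0.44 [785.  79.  26.] [206. 264.]
spool 0.42 [602. 260.  40.] [290. 276.]
ruler 0.53 [ 764. -223.    4.] [171. 212.]
top cam at [ 355.  -45. 1524.] 476.2677930310583
tin 0.65 [ 526. -244.   42.] [317. 192.]
tin 0.34 [ 580. -292.   98.] [335. 173.]
lid 0.94 [ 354. -164.   14.] [291. 247.]
lid 0.79 [ 583. -294.   96.] [336. 172.]
lid 0.6 [ 258. -474.   16.] [389. 279.]
felt_pad 0.58 [613. -90.   4.] [267. 166.]
cork_mat 0.68 [433.  11.   3.] [236. 222.]
turntable 0.77 [570. 248.  46.] [160. 176.]
turntable 0.3 [ 580. -291.   97.] [335. 173.]
bottle 0.54 [568. 228.  76.] [164. 176.]
jar_blue 0.73 [511. 306. 108.] [136. 193.]
jar_green 0.46 [592. 332. 105.] [128. 166.]
jar_green 0.27 [568. 228.  79.] [164. 176.]
mallet 0.86 [ 394. -323.   23.] [341. 235.]
awl 0.48 [311. 155.  22.] [188. 260.]
spool 0.54 [765.  62.  11.] [221. 119.]
ruler 0.57 [ 763. -225.    3.] [309. 122.]
1.3
```

View pics/top0.png

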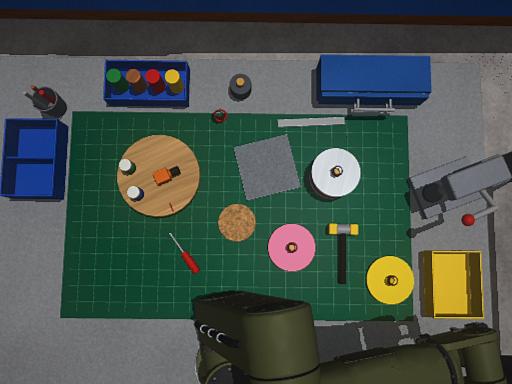

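View pics/scene0.png

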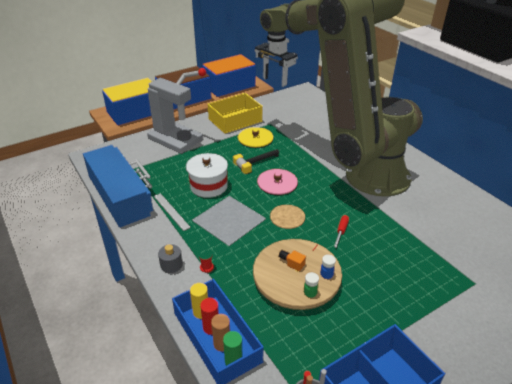

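The top view shows three lid-like things. The aluminium lid on the red-banded tin is at (336,172), the pink look-alike at (291,247) and the yellow one at (389,279). I choose (336,172). The bottle is orange at (163,176) with its black cap at (175,171). The jars are at (126,166) and (136,193), the pad at (267,166) and the cork mat at (236,222).

```bash
cat > m.py <<'E'
from h import *
def m(p,n,uv):
    rs=[r['mask'] for r in manip.masks_of(p,n)]
    rs=[r for r in rs if np.linalg.norm(np.argwhere(r).mean(0)[::-1]-uv)<25]
    return rs[0] if rs else None
E
python3 - <<'E'
from m import *
for cam,guess in [('top',dict(lid=((336,172),96),felt_pad=((267,166),3),cork_mat=((236,222),4),turntable=((160,176),45))),('scene',dict(lid=((206,167),96),felt_pad=((228,219),3),cork_mat=((287,216),4)))]:
    p=manip.camera(cam)
    print(cam, manip.read_state()['clock'])
    for n,(uv,z) in guess.items():
        k=m(p,n,np.array(uv))
        if k is None: print(n,None); continue
        cs=max(cv2.findContours(k.astype(np.uint8),0,1)[0],key=cv2.contourArea)[:,0]
        W=np.array([world(p,c,z)[:2] for c in cs],np.float32)
        (cx,cy),r=cv2.minEnclosingCircle(W); print(n,'circ',round(cx),round(cy),round(r),'minrect',cv2.minAreaRect(W),'px',k.sum())
    # bottle orange and cap by colour
    im=p['pixels']; hsv=cv2.cvtColor(im,cv2.COLOR_RGB2HSV)
    if cam=='top':
        o=(hsv[...,0]<15)&(hsv[...,1]>190)&(hsv[...,2]>120); o[:150]=0;o[205:]=0;o[:,:140]=0;o[:,195:]=0
        save({'pixels':cv2.resize(im[120:225,110:370],None,fx=3,fy=3,interpolation=2)},'crop1')
        v=np.argwhere(o); 
        if len(v):
            W=np.array([world(p,c[::-1],83)[:2] for c in v],np.float32); print('orange',W.mean(0),cv2.minAreaRect(W))
        d=(im.max(2)<70); d[:160]=0;d[185:]=0;d[:,:165]=0;d[:,185:]=0
        v=np.argwhere(d); print('cap',world(p,v.mean(0)[::-1],70)[:2],len(v))
        d=(im.max(2)<130);d[:163]=0;d[180:]=0;d[:,:327]=0;d[:,345:]=0
        v=np.argwhere(d); print('knob',world(p,v.mean(0)[::-1],125)[:2],len(v),v.mean(0)[::-1])
E
```

```text
top 1.35
lid circ 585 -293 75 minrect ((584.2456665039062, -292.6585388183594), (143.47845458984375, 146.6980438232422), 45.0926628112793) px 1848
felt_pad circ 613 -86 125 minrect ((612.9317016601562, -85.7826919555664), (182.20953369140625, 182.89474487304688), 14.755291938781738) px 3088
cork_mat circ 431 8 60 minrect ((432.0769348144531, 9.092327117919922), (114.59297943115234, 114.79368591308594), 0.6465396285057068) px 1106
turntable circ 575 254 130 minrect ((573.8233032226562, 254.22158813476562), (250.22840881347656, 256.9558410644531), 0.7343776226043701) px 4523
orange [567.1927  235.24725] ((537.186279296875, 217.49197387695312), (110.50406646728516, 48.72833251953125), 28.102495193481445)
cap [578.75054452 200.37096558] 92
knob [ 578.34526542 -288.52770783] 74 [335.32432432 171.75675676]
scene 1.6
lid circ 580 -290 77 minrect ((580.0016479492188, -291.6553039550781), (150.1515350341797, 146.7716064453125), 57.98194122314453) px 803
felt_pad circ 608 -88 126 minrect ((607.9403686523438, -86.51905059814453), (195.18637084960938, 185.6142120361328), 14.410725593566895) px 1882
cork_mat circ 432 10 62 minrect ((428.1579895019531, 10.670944213867188), (116.77584075927734, 117.91360473632812), 23.218307495117188) px 631
```

View pics/crop1.png

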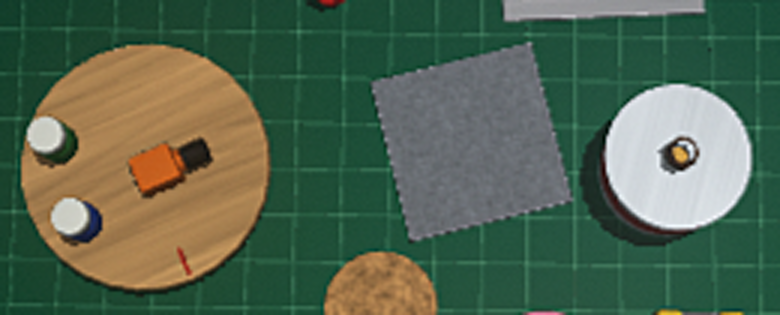

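The crop confirms the silver lid on the red-banded tin, with its knob near (336.5,171). I put it at about (582,-292). The turntable is at rest. First I move above the lid.

```bash
python3 -m crank '[{"offset":[0.02,0.01,0],"spin":0},{"offset":[0.05,0.026,0],"spin":0},{"offset":[0.085,0.045,0],"spin":0},{"offset":[0.12,0.064,0],"spin":0},{"offset":[0.155,0.083,0],"spin":0},{"offset":[0.19,0.102,0],"spin":0},{"offset":[0.225,0.12,0],"spin":0},{"offset":[0.26,0.138,0],"spin":0}]' 1 20; python3 -m crank '[{"offset":[0.03,0.016,0],"spin":0},{"offset":[0.06,0.032,0],"spin":0},{"offset":[0.09,0.048,0],"spin":0},{"offset":[0.12,0.064,0],"spin":0},{"offset":[0.145,0.077,0],"spin":0},{"offset":[0.165,0.089,0],"spin":0},{"offset":[0.18,0.096,0],"spin":0},{"offset":[0.186,0.1,0],"spin":0}]'
```

```text
clock: 2.42
eef_pos: [386.3, -396.4, 205.7]
eef_rot: [3.141, -0.0, 0.229]
wrist_force: [-0.3, -0.5, -0.2]
finger_gap: 93.9
clock: 3.08
eef_pos: [573.9, -295.1, 205.2]
eef_rot: [-3.142, -0.0, 0.231]
wrist_force: [-0.4, 0.2, -0.4]
finger_gap: 94.1
```

```bash
python3 -m crank '[{"offset":[0.004,0.001,-0.015],"spin":0},{"offset":[0.008,0.003,-0.035],"spin":0},{"offset":[0.008,0.003,-0.055],"spin":0},{"offset":[0.008,0.003,-0.075],"spin":0},{"offset":[0.008,0.003,-0.09],"spin":0},{"offset":[0.008,0.003,-0.1],"spin":0},{"offset":[0.008,0.003,-0.104],"spin":0},{"offset":[0.008,0.003,-0.104],"spin":0}]'; python3 - <<'E'
from h import *
p=manip.camera('scene'); save({'pixels':cv2.resize(p['pixels'][120:220,140:270],None,fx=5,fy=5,interpolation=2)},'c2')
print(px(p,[582,-292,116]),px(p,manip.read_state()['eef_pos']))
E
```

```text
clock: 3.75
eef_pos: [581.5, -292.3, 100.7]
eef_rot: [-3.141, 0.001, 0.23]
wrist_force: [-0.0, -0.9, 0.2]
finger_gap: 94.0
[206.01092533 160.19085119] [206.23698847 163.36997229]
```

View pics/c2.png

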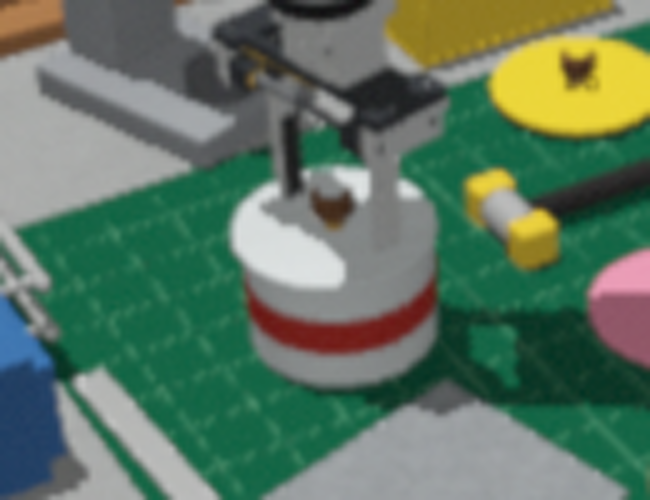

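The knob, at crop (332,203), sits between the fingers and matches the predicted (330,201). I close on it and lift.

```bash
python3 -m crank '[{"offset":[0,0,0],"spin":0},{"offset":[0,0,0],"spin":0},{"offset":[0,0,0],"spin":0},{"offset":[0,0,0],"spin":0},{"offset":[0,0,0],"spin":0},{"offset":[0,0,0],"spin":0},{"offset":[0,0,0],"spin":0},{"offset":[0,0,0],"spin":0}]' 0 25;python3 -m crank '[{"offset":[0,0,0.002],"spin":0},{"offset":[0,0,0.006],"spin":0},{"offset":[0,0,0.012],"spin":0},{"offset":[0,0,0.02],"spin":0},{"offset":[0,0,0.03],"spin":0},{"offset":[0,0,0.042],"spin":0},{"offset":[0,0,0.05],"spin":0},{"offset":[0,0,0.055],"spin":0}]'
```

```text
clock: 4.47
eef_pos: [581.9, -292.4, 101.7]
eef_rot: [3.141, -0.0, 0.23]
wrist_force: [1.3, 0.4, 0.3]
finger_gap: 44.1
clock: 5.13
eef_pos: [582.3, -292.5, 158.7]
eef_rot: [3.14, -0.002, 0.23]
wrist_force: [0.3, 0.6, -2.4]
finger_gap: 31.3
```

```bash
python3 - <<'E'
from m import *
p=manip.camera('scene'); save({'pixels':cv2.resize(p['pixels'][80:220,140:270],None,fx=4,fy=4,interpolation=2)},'c3')
t=np.array(manip.read_state()['eef_pos'])
for d in (-23,-19,-27):
  print(d,[((px(p,[t[0]+75*np.cos(a),t[1]+75*np.sin(a),t[2]+d+14])-[140,80])*4).round() for a in np.radians([-40,50,140])])
E
```

```text
-23 [array([179., 283.]), array([243., 337.]), array([344., 296.])]
-19 [array([179., 279.]), array([242., 334.]), array([344., 292.])]
-27 [array([179., 286.]), array([243., 341.]), array([344., 299.])]
```

View pics/c3.png

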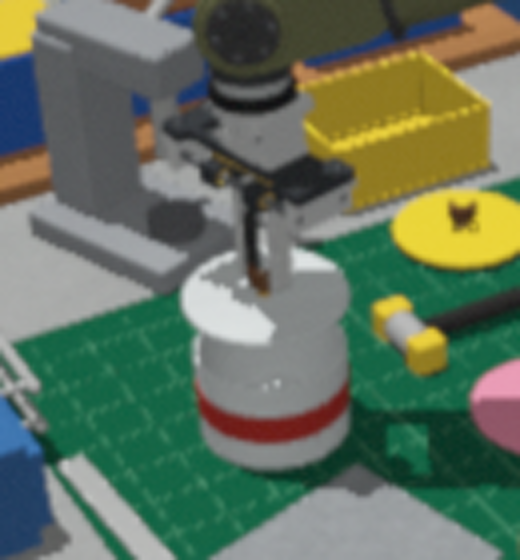

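The lid is off the tin and held nearly level. I carry it over to the pad.

```bash
python3 -m crank '[{"offset":[0.002,0.01,0],"spin":0},{"offset":[0.006,0.04,0],"spin":0},{"offset":[0.011,0.075,0],"spin":0},{"offset":[0.016,0.11,0],"spin":0},{"offset":[0.021,0.145,0],"spin":0},{"offset":[0.025,0.175,0],"spin":0},{"offset":[0.028,0.195,0],"spin":0},{"offset":[0.029,0.205,0],"spin":0}]';python3 -m crank '[{"offset":[0,0,-0.01],"spin":0},{"offset":[0,0,-0.025],"spin":0},{"offset":[0,0,-0.045],"spin":0},{"offset":[0,0,-0.065],"spin":0},{"offset":[0,0,-0.085],"spin":0},{"offset":[0,0,-0.1],"spin":0},{"offset":[0,0,-0.11],"spin":0},{"offset":[0,0,-0.114],"spin":0}]'; python3 - <<'E'
from m import *
p=manip.camera('scene'); save({'pixels':cv2.resize(p['pixels'][140:270,160:300],None,fx=4,fy=4,interpolation=2)},'c4')
E
```

```text
clock: 5.85
eef_pos: [611.4, -84.3, 158.8]
eef_rot: [3.14, -0.002, 0.233]
wrist_force: [-0.4, 0.4, -2.6]
finger_gap: 30.9
clock: 6.52
eef_pos: [610.3, -85.0, 42.5]
eef_rot: [3.141, 0.001, 0.232]
wrist_force: [0.3, -0.4, -2.5]
finger_gap: 30.8
```

View pics/c4.png

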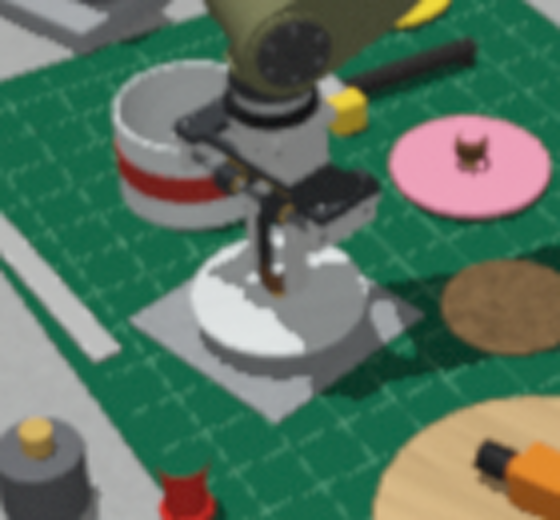

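The lid hovers level over the pad at crop (280,295). I lower it gently until it touches.

```bash
python3 -m crank '[{"offset":[0,0,-0.003],"spin":0},{"offset":[0,0,-0.006],"spin":0},{"offset":[0,0,-0.008],"spin":0},{"offset":[0,0,-0.01],"spin":0},{"offset":[0,0,-0.011],"spin":0},{"offset":[0,0,-0.012],"spin":0},{"offset":[0,0,-0.012],"spin":0},{"offset":[0,0,-0.012],"spin":0}]'
```

```text
clock: 7.23
eef_pos: [610.6, -84.8, 31.0]
eef_rot: [3.141, 0.0, 0.232]
wrist_force: [0.5, 0.8, -2.3]
finger_gap: 30.8
```

```bash
python3 -m crank '[{"offset":[0,0,-0.0005],"spin":0},{"offset":[0,0,-0.001],"spin":0},{"offset":[0,0,-0.0015],"spin":0},{"offset":[0,0,-0.002],"spin":0},{"offset":[0,0,-0.0025],"spin":0},{"offset":[0,0,-0.003],"spin":0},{"offset":[0,0,-0.003],"spin":0},{"offset":[0,0,-0.003],"spin":0}]'
```

```text
clock: 7.9
eef_pos: [610.6, -84.8, 27.9]
eef_rot: [3.141, 0.0, 0.232]
wrist_force: [1.0, -0.6, -2.3]
finger_gap: 31.0
```

```bash
python3 -m crank '[{"offset":[0,0,-0.0005],"spin":0},{"offset":[0,0,-0.001],"spin":0},{"offset":[0,0,-0.0015],"spin":0},{"offset":[0,0,-0.002],"spin":0},{"offset":[0,0,-0.0025],"spin":0},{"offset":[0,0,-0.003],"spin":0},{"offset":[0,0,-0.003],"spin":0},{"offset":[0,0,-0.003],"spin":0}]'
```

```text
clock: 8.57
eef_pos: [611.1, -85.2, 26.5]
eef_rot: [3.14, -0.001, 0.232]
wrist_force: [-5.6, -1.5, 14.2]
finger_gap: 30.8
```

Contact at z of about 26.5. I release and wait before retreating straight up.

```bash
python3 -m crank '[{"offset":[0,0,0],"spin":0},{"offset":[0,0,0],"spin":0},{"offset":[0,0,0],"spin":0},{"offset":[0,0,0],"spin":0},{"offset":[0,0,0],"spin":0},{"offset":[0,0,0],"spin":0},{"offset":[0,0,0],"spin":0},{"offset":[0,0,0],"spin":0}]' 1;python3 -m crank '[{"offset":[0,0,0.01],"spin":0},{"offset":[0,0,0.03],"spin":0},{"offset":[0,0,0.06],"spin":0},{"offset":[0,0,0.09],"spin":0},{"offset":[0,0,0.12],"spin":0},{"offset":[0,0,0.145],"spin":0},{"offset":[0,0,0.165],"spin":0},{"offset":[0,0,0.175],"spin":0}]'; python3 - <<'E'
from m import *
p=manip.camera('scene')
k=m(p,'lid',np.array([230,215]))
cs=max(cv2.findContours(k.astype(np.uint8),0,1)[0],key=cv2.contourArea)[:,0]
print('lid',cv2.minEnclosingCircle(np.array([world(p,c,17)[:2] for c in cs],np.float32)))
save({'pixels':cv2.resize(p['pixels'][160:320,180:350],None,fx=4,fy=4,interpolation=2)},'c5')
p=manip.camera('top')
im=p['pixels']; a=np.array(im[120:225,110:220]);save({'pixels':cv2.resize(a,None,fx=6,fy=5.5,interpolation=2)},'c6')
hsv=cv2.cvtColor(im,cv2.COLOR_RGB2HSV)
o=(hsv[...,0]<12)&(hsv[...,1]>200)&(hsv[...,2]>140)
n,l,st,ce=cv2.connectedComponentsWithStats(o.astype(np.uint8))
for i in range(1,n):
  if st[i,4]>60 and 130<ce[i][0]<200: print('orange',ce[i],st[i],'w83',world(p,ce[i],83)[:2],cv2.minAreaRect(np.array([world(p,c[::-1],83)[:2] for c in np.argwhere(l==i)],np.float32)))
for n in ['jar_blue','jar_green']: print(n,[ (r['conf'],np.round(r['location'])) for r in manip.search_frame(p,n)])
k=m(p,'bottle',np.array([165,175])); 
if k is not None: v=np.argwhere(k)[:,::-1]; print('bottle mask',v.min(0),v.max(0),len(v),cv2.minAreaRect(np.array([world(p,c,75)[:2] for c in v],np.float32)))
E
```

```text
clock: 9.23
eef_pos: [611.1, -85.2, 26.5]
eef_rot: [3.14, -0.001, 0.232]
wrist_force: [-0.7, 0.6, -0.7]
finger_gap: 80.7
clock: 9.9
eef_pos: [611.7, -85.3, 205.3]
eef_rot: [3.138, -0.005, 0.232]
wrist_force: [-0.6, 0.1, 0.8]
finger_gap: 94.1
lid ((610.0125732421875, -82.20294952392578), 77.45648193359375)
orange [152.33098592  75.80985915] [146  69  14  14 142] w83 [882.33408866 275.52788298] ((883.0150146484375, 275.62103271484375), (42.27094650268555, 39.09846496582031), 27.635971069335938)
orange [189.30578512 261.23966942] [182 252  15  21 121] w83 [309.22894206 143.82402502] ((308.4856872558594, 142.80645751953125), (65.85533142089844, 17.81727409362793), 37.08085632324219)
jar_blue [(0.54, array([514., 305., 113.]))]
jar_green [(0.67, array([593., 335., 107.]))]
bottle mask [153 166] [179 183] 315 ((573.97265625, 222.49447631835938), (45.810211181640625, 82.0516128540039), 22.875076293945312)
```

View pics/c5.png

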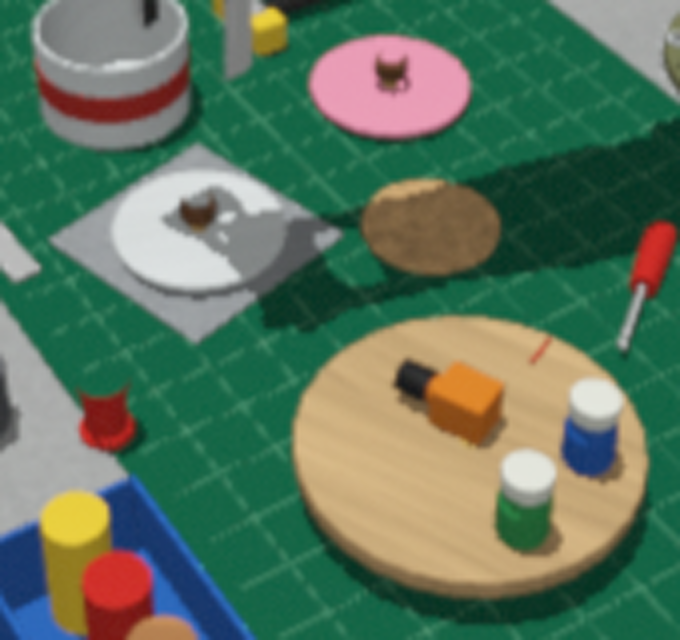

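View pics/c6.png

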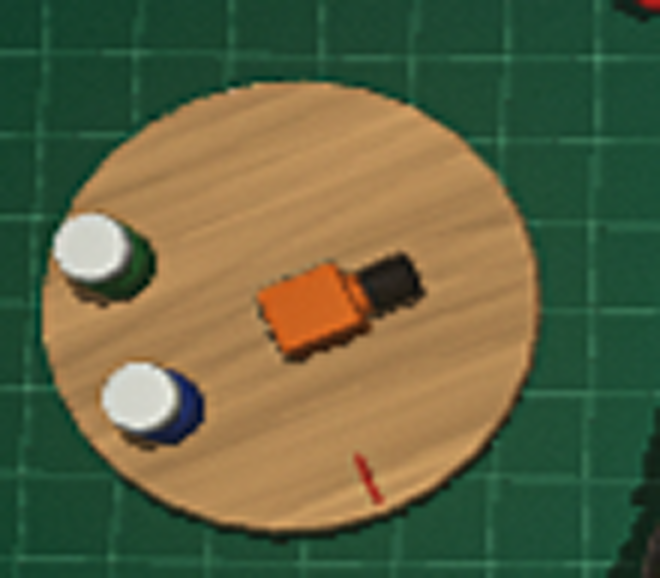

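The lid lies flat on the pad, measured at (610,-82) against the pad at (611,-87), at c5 (198,230). The bottle is at c6 (312,306) with its cap at (392,282), and the jars are behind it. The tool can't tilt, so I'll grip the cap lightly and move the tool along an arc so that the bottle pivots upright between the pads. First I need an exact bottle pose, so I fit its model to the masks.

```bash
cat > fit.py <<'E'
from m import *
from scipy.optimize import minimize
def fill(p,pts,S=4):
    h=cv2.convexHull(np.array([(px(p,q)+.5)*S for q in pts],np.float32)).astype(np.int32)
    im=np.zeros((384*S,512*S),np.uint8); cv2.fillConvexPoly(im,h,1); return im
def model(p,x,y,a,S=4):
    u=np.array([np.cos(a),np.sin(a),0]);v=np.array([-u[1],u[0],0]);w=np.array([0,0,1.]);o=np.array([x,y,64])
    B=[o+u*s+v*i+w*j for s in(0,44) for i in(-19,19) for j in(-19,19)]
    C=[o+u*s+13*(v*np.cos(t)+w*np.sin(t)) for s in(50,78) for t in np.linspace(0,6.28,16)]
    N=[o+u*s+12*(v*np.cos(t)+w*np.sin(t)) for s in(44,50) for t in np.linspace(0,6.28,16)]
    return fill(p,B)|fill(p,C)|fill(p,N)
E
python3 - <<'E'
from fit import *
D=[]
for c,uv in (('top',(165,175)),('scene',(292,259))):
    p=manip.camera(c); k=m(p,'bottle',np.array(uv)); D.append((c,p,cv2.resize(k.astype(np.uint8),None,fx=4,fy=4,interpolation=0)))
def cost(q,DD):
    return sum(1-(model(p,*q)&k).sum()/(model(p,*q)|k).sum() for _,p,k in DD)
for DD in (D,D[:1],D[1:]):
    r=min((minimize(cost,[565+dx,252,a],args=(DD,),method='Nelder-Mead',options=dict(initial_simplex=[[565+dx,252,a],[573+dx,252,a],[565+dx,260,a],[565+dx,252,a+.15]],maxiter=70)) for dx in(-5,5) for a in (-1.25,-1.1)),key=lambda r:r.fun)
    q=r.x; print(q.round(2),r.fun.round(3),'cap66',(q[:2]+66*np.array([np.cos(q[2]),np.sin(q[2])])).round(1))
s=manip.read_state(); print(s['clock'],s['eef_pos'],s['joints'])
E
```

```text
[558.68 258.65  -1.15] 0.247 cap66 [585.5 198.3]
[559.38 258.64  -1.15] 0.086 cap66 [586.3 198.4]
[555.9  257.78  -1.15] 0.133 cap66 [582.6 197.4]
10.4 [610.88997717 -85.16338755 200.67459147] [-1.97513240e-01  4.53618440e-01  1.32229452e+00 -8.74616149e-04
  1.36552219e+00  1.14134160e+00]
```

Both views agree: the bottle's base is at about (558,258) and its axis is at -66°. The grip point on the cap is (584.5,198). The required yaw is 114°, a spin of +101°.

```bash
python3 -m crank '[{"offset":[-0.001,0.01,0],"spin":5},{"offset":[-0.003,0.03,0],"spin":11},{"offset":[-0.005,0.05,0],"spin":18},{"offset":[-0.007,0.07,0],"spin":25},{"offset":[-0.009,0.09,0],"spin":32},{"offset":[-0.011,0.11,0],"spin":39},{"offset":[-0.012,0.13,0],"spin":46},{"offset":[-0.013,0.15,0],"spin":52}]' 0.7 5;python3 -m crank '[{"offset":[-0.001,0.02,-0.005],"spin":6},{"offset":[-0.003,0.04,-0.015],"spin":13},{"offset":[-0.005,0.06,-0.025],"spin":20},{"offset":[-0.007,0.08,-0.035],"spin":27},{"offset":[-0.009,0.1,-0.045],"spin":34},{"offset":[-0.011,0.118,-0.055],"spin":41},{"offset":[-0.012,0.128,-0.06],"spin":46},{"offset":[-0.013,0.133,-0.06],"spin":49}]'
```

```text
clock: 11.07
eef_pos: [597.6, 65.8, 200.4]
eef_rot: [3.141, 0.0, 1.146]
wrist_force: [-0.1, -0.1, 0.0]
finger_gap: 66.0
clock: 11.73
eef_pos: [583.7, 200.1, 138.5]
eef_rot: [-3.14, -0.0, 2.008]
wrist_force: [-0.7, 0.3, -0.2]
finger_gap: 65.6
```

```bash
python3 -m crank '[{"offset":[0.001,-0.002,-0.01],"spin":-1},{"offset":[0.001,-0.002,-0.025],"spin":-1},{"offset":[0.001,-0.002,-0.043],"spin":-1},{"offset":[0.001,-0.002,-0.06],"spin":-1},{"offset":[0.001,-0.002,-0.074],"spin":-1},{"offset":[0.001,-0.002,-0.083],"spin":-1},{"offset":[0.001,-0.002,-0.088],"spin":-1},{"offset":[0.001,-0.002,-0.088],"spin":-1}]'; python3 - <<'E'
from h import *
p=manip.camera('scene'); t=np.array(manip.read_state()['eef_pos']); print(t,px(p,[584.5,198,64]),px(p,t),px(p,[558,258,83]))
save({'pixels':cv2.resize(p['pixels'][200:320,240:350],None,fx=5,fy=5,interpolation=2)},'c7')
E
```

```text
clock: 12.4
eef_pos: [584.4, 197.7, 49.4]
eef_rot: [-3.138, -0.0, 1.989]
wrist_force: [-0.1, -0.0, -0.8]
finger_gap: 65.5
[584.77561973 197.93727139  50.40206531] [283.056843   254.40062471] [282.76474423 257.56074385] [302.73398032 259.10954379]
```

View pics/c7.png

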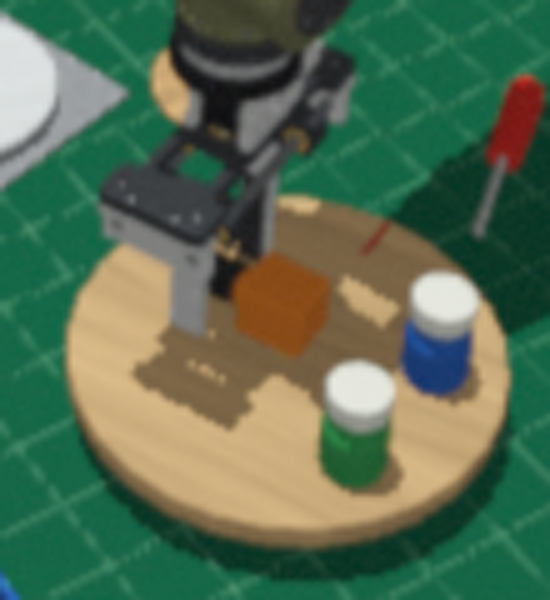

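The open fingers straddle the cap at crop (225,275) and clear both jars. I close lightly.

```bash
python3 -m crank '[{"offset":[0,0,0],"spin":0},{"offset":[0,0,0],"spin":0},{"offset":[0,0,0],"spin":0},{"offset":[0,0,0],"spin":0},{"offset":[0,0,0],"spin":0},{"offset":[0,0,0],"spin":0},{"offset":[0,0,0],"spin":0},{"offset":[0,0,0],"spin":0}]' 0 6;python3 -m crank '[{"offset":[0,0,0],"spin":0},{"offset":[0,0,0],"spin":0},{"offset":[0,0,0],"spin":0},{"offset":[0,0,0],"spin":0},{"offset":[0,0,0],"spin":0},{"offset":[0,0,0],"spin":0},{"offset":[0,0,0],"spin":0},{"offset":[0,0,0],"spin":0}]'
```

```text
clock: 13.12
eef_pos: [584.8, 197.9, 50.5]
eef_rot: [-3.139, -0.0, 1.989]
wrist_force: [0.9, 0.8, 1.5]
finger_gap: 26.1
clock: 13.78
eef_pos: [584.8, 198.0, 50.5]
eef_rot: [-3.139, -0.0, 1.989]
wrist_force: [-0.7, 0.2, 0.2]
finger_gap: 25.8
```

The grip holds at 25.8 mm. I start the tilting lift slowly, with a small shift toward the base.

```bash
python3 -m crank '[{"offset":[0,0,0.002],"spin":0},{"offset":[-0.0005,0.001,0.004],"spin":0},{"offset":[-0.001,0.002,0.007],"spin":0},{"offset":[-0.0015,0.003,0.01],"spin":0},{"offset":[-0.002,0.004,0.013],"spin":0},{"offset":[-0.0025,0.005,0.016],"spin":0},{"offset":[-0.003,0.006,0.019],"spin":0},{"offset":[-0.003,0.006,0.02],"spin":0}]'; python3 - <<'E'
from h import *
p=manip.camera('scene'); t=np.array(manip.read_state()['eef_pos']); print(t)
save({'pixels':cv2.resize(p['pixels'][200:320,240:350],None,fx=5,fy=5,interpolation=2)},'c8')
E
```

```text
clock: 14.45
eef_pos: [581.9, 204.2, 71.2]
eef_rot: [-3.14, -0.0, 1.989]
wrist_force: [-0.6, 0.3, -0.6]
finger_gap: 25.7
[581.97679727 204.14520943  71.10856195]
```

View pics/c8.png

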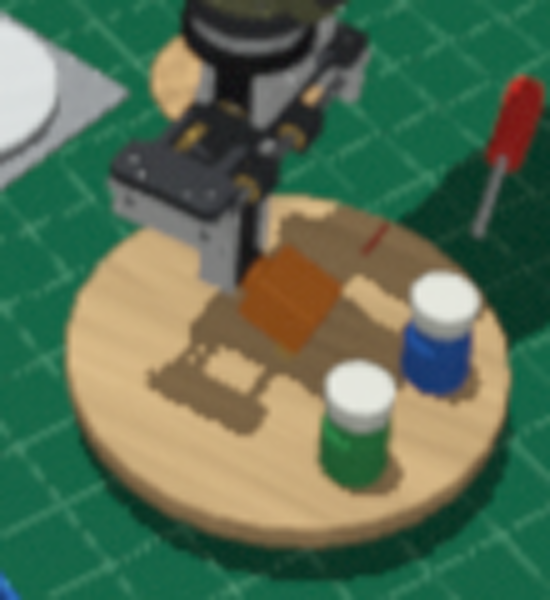

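The bottle is pivoting in the pads with its base edge still on the disc, at crop (290,300). I keep lifting until it hangs free.

```bash
python3 -m crank '[{"offset":[-0.001,0.002,0.003],"spin":0},{"offset":[-0.002,0.004,0.006],"spin":0},{"offset":[-0.003,0.006,0.009],"spin":0},{"offset":[-0.004,0.008,0.012],"spin":0},{"offset":[-0.005,0.01,0.015],"spin":0},{"offset":[-0.006,0.012,0.018],"spin":0},{"offset":[-0.006,0.013,0.021],"spin":0},{"offset":[-0.006,0.013,0.023],"spin":0}]'; python3 -m crank '[{"offset":[0,0,0.003],"spin":0},{"offset":[0,0,0.006],"spin":0},{"offset":[0,0,0.009],"spin":0},{"offset":[0,0,0.012],"spin":0},{"offset":[0,0,0.015],"spin":0},{"offset":[0,0,0.018],"spin":0},{"offset":[0,0,0.02],"spin":0},{"offset":[0,0,0.022],"spin":0}]'; cat > tilt.py <<'E'
from m import *
from scipy.optimize import minimize_scalar
def fill(p,pts,S=4):
    h=cv2.convexHull(np.array([(px(p,q)+.5)*S for q in pts],np.float32)).astype(np.int32)
    im=np.zeros((384*S,512*S),np.uint8); cv2.fillConvexPoly(im,h,1); return im
def tilt(g=66,cam='scene'):
    s=manip.read_state(); P=np.array(s['eef_pos'])+[0,0,13.5]; a=s['eef_rot'][2]-np.pi
    h=np.array([np.cos(a),np.sin(a),0]) # cap direction when it lay (-66 deg at yaw 114)
    v=np.array([-h[1],h[0],0]); p=manip.camera(cam); im=p['pixels']; H=cv2.cvtColor(im,cv2.COLOR_RGB2HSV)
    o=((H[...,0]<18)&(H[...,1]>170)&(H[...,2]>60)).astype(np.uint8)
    u0=px(p,P-[0,0,40]); M=np.zeros_like(o); cv2.circle(M,tuple(int(t) for t in u0),35,1,-1); o&=M
    O=cv2.resize(o,None,fx=4,fy=4,interpolation=0); res=[]
    for th in range(0,116,3):
        c,sn=np.cos(np.radians(th)),np.sin(np.radians(th)); u=h*c+np.array([0,0,sn]); w=np.array([0,0,c])-h*sn
        f=fill(p,[P+u*(k-g)+v*i+w*j for k in(0,44) for i in(-19,19) for j in(-19,19)])
        res.append(((f&O).sum()/max(1,(f|O).sum()),th))
    res.sort(reverse=True); print('elev deg (90=upright):',[(round(a,2),b) for a,b in res[:4]],'px',o.sum(),'TCP',P-[0,0,13.5]); return p
E
python3 -c "
from tilt import *
tilt(); tilt(cam='top')"
```

```text
clock: 15.17
eef_pos: [576.0, 217.4, 94.6]
eef_rot: [-3.141, 0.0, 1.99]
wrist_force: [0.5, -0.3, -1.1]
finger_gap: 25.5
clock: 15.83
eef_pos: [576.0, 217.4, 116.8]
eef_rot: [-3.141, 0.0, 1.99]
wrist_force: [0.9, -0.3, -1.4]
finger_gap: 26.0
elev deg (90=upright): [(np.float64(0.81), 21), (np.float64(0.8), 18), (np.float64(0.8), 15), (np.float64(0.79), 24)] px 269 TCP [576.02549023 217.41280465 116.80656096]
elev deg (90=upright): [(np.float64(0.0), 114), (np.float64(0.0), 111), (np.float64(0.0), 108), (np.float64(0.0), 105)] px 0 TCP [576.16056092 217.48198794 117.20891852]
```

The bottle is stuck at about 20° because pad friction at 6 N holds it. I lower it back near the disc, drop the grip to 3 N and lift again.

```bash
python3 -m crank '[{"offset":[0,0,-0.005],"spin":0},{"offset":[0,0,-0.012],"spin":0},{"offset":[0,0,-0.02],"spin":0},{"offset":[0,0,-0.027],"spin":0},{"offset":[0,0,-0.033],"spin":0},{"offset":[0,0,-0.037],"spin":0},{"offset":[0,0,-0.04],"spin":0},{"offset":[0,0,-0.04],"spin":0}]';python3 -m crank '[{"offset":[0,0,0],"spin":0},{"offset":[0,0,0],"spin":0},{"offset":[0,0,0],"spin":0},{"offset":[0,0,0.003],"spin":0},{"offset":[0,0,0.006],"spin":0},{"offset":[0,0,0.009],"spin":0},{"offset":[0,0,0.012],"spin":0},{"offset":[0,0,0.014],"spin":0}]' 0 3;  python3 -c "
from tilt import *
tilt()"
```

```text
clock: 16.6
eef_pos: [575.9, 217.4, 76.2]
eef_rot: [-3.14, -0.0, 1.99]
wrist_force: [-0.1, -0.1, -0.6]
finger_gap: 26.2
clock: 17.27
eef_pos: [576.1, 217.4, 90.8]
eef_rot: [-3.141, 0.0, 1.99]
wrist_force: [-0.6, 1.3, -1.5]
finger_gap: 25.8
elev deg (90=upright): [(np.float64(0.84), 42), (np.float64(0.84), 39), (np.float64(0.83), 36), (np.float64(0.82), 45)] px 269 TCP [576.06522066 217.43569388  90.81643127]
```

```bash
python3 -m crank '[{"offset":[0,0,0.002],"spin":0},{"offset":[0,0,0.004],"spin":0},{"offset":[0,0,0.006],"spin":0},{"offset":[0,0,0.008],"spin":0},{"offset":[0,0,0.01],"spin":0},{"offset":[0,0,0.012],"spin":0},{"offset":[0,0,0.014],"spin":0},{"offset":[0,0,0.015],"spin":0}]';  python3 -c "
from tilt import *
tilt()"
```

```text
clock: 17.98
eef_pos: [576.3, 217.5, 106.4]
eef_rot: [-3.141, 0.0, 1.99]
wrist_force: [0.4, -0.5, -1.9]
finger_gap: 25.6
elev deg (90=upright): [(np.float64(0.8), 48), (np.float64(0.79), 51), (np.float64(0.79), 45), (np.float64(0.78), 42)] px 263 TCP [576.25160486 217.46626942 106.4311865 ]
```

Now it is at 48°. Friction can do the rest: I set the base edge on the fixed cork mat and walk the tool over it along the arc. I travel there gently with a slightly firmer grip.

```bash
python3 -m crank '[{"offset":[0,0,0.004],"spin":0},{"offset":[-0.002,-0.004,0.008],"spin":0},{"offset":[-0.007,-0.014,0.01],"spin":0},{"offset":[-0.015,-0.03,0.01],"spin":0},{"offset":[-0.025,-0.05,0.01],"spin":0},{"offset":[-0.035,-0.07,0.01],"spin":0},{"offset":[-0.045,-0.09,0.01],"spin":0},{"offset":[-0.055,-0.11,0.01],"spin":0}]' 0 6;python3 -m crank '[{"offset":[-0.01,-0.02,0],"spin":0},{"offset":[-0.02,-0.04,0],"spin":0},{"offset":[-0.03,-0.06,0],"spin":0},{"offset":[-0.04,-0.08,0],"spin":0},{"offset":[-0.05,-0.1,0],"spin":0},{"offset":[-0.06,-0.12,0],"spin":0},{"offset":[-0.067,-0.135,0],"spin":0},{"offset":[-0.069,-0.14,0],"spin":0}]';  python3 -c "
from tilt import *
tilt()"
```

```text
clock: 18.7
eef_pos: [520.2, 105.9, 116.7]
eef_rot: [3.142, 0.0, 1.989]
wrist_force: [0.4, 0.6, -1.0]
finger_gap: 25.8
clock: 19.37
eef_pos: [449.9, -35.9, 117.0]
eef_rot: [3.141, 0.001, 1.988]
wrist_force: [0.5, 0.6, -1.3]
finger_gap: 25.9
elev deg (90=upright): [(np.float64(0.75), 45), (np.float64(0.75), 48), (np.float64(0.75), 42), (np.float64(0.74), 51)] px 178 TCP [449.89442613 -35.9458318  116.98665696]
```

```bash
python3 -m crank '[{"offset":[0.001,0,-0.01],"spin":0},{"offset":[0.001,0,-0.022],"spin":0},{"offset":[0.001,0,-0.036],"spin":0},{"offset":[0.001,0,-0.048],"spin":0},{"offset":[0.001,0,-0.056],"spin":0},{"offset":[0.001,0,-0.061],"spin":0},{"offset":[0.001,0,-0.064],"spin":0},{"offset":[0.001,0,-0.065],"spin":0}]';python3 -m crank '[{"offset":[0,0,-0.0005],"spin":0},{"offset":[-0.001,0.002,-0.0005],"spin":0},{"offset":[-0.0025,0.0055,0.0005],"spin":0},{"offset":[-0.004,0.009,0.002],"spin":0},{"offset":[-0.0055,0.0125,0.003],"spin":0},{"offset":[-0.0075,0.0165,0.004],"spin":0},{"offset":[-0.0095,0.021,0.005],"spin":0},{"offset":[-0.011,0.025,0.0055],"spin":0}]' 0 3;  python3 -c "
from tilt import *
tilt()"
```

```text
clock: 20.08
eef_pos: [451.8, -35.7, 52.2]
eef_rot: [3.141, 0.002, 1.988]
wrist_force: [-1.8, -3.3, 6.2]
finger_gap: 25.7
clock: 20.75
eef_pos: [440.5, -10.1, 57.8]
eef_rot: [3.141, 0.001, 1.988]
wrist_force: [-0.1, 0.0, -1.4]
finger_gap: 26.0
elev deg (90=upright): [(np.float64(0.77), 54), (np.float64(0.76), 51), (np.float64(0.76), 57), (np.float64(0.75), 48)] px 183 TCP [440.47674729 -10.14537081  57.78726835]
```

```bash
python3 -m crank '[{"offset":[0.004,-0.008,0.003],"spin":0},{"offset":[0.008,-0.018,0.003],"spin":0},{"offset":[0.0105,-0.0245,0.003],"spin":0},{"offset":[0.0105,-0.0245,0.001],"spin":0},{"offset":[0.0095,-0.0225,-0.002],"spin":0},{"offset":[0.0075,-0.019,-0.004],"spin":0},{"offset":[0.006,-0.0155,-0.004],"spin":0},{"offset":[0.0045,-0.012,-0.003],"spin":0}]';python3 -m crank '[{"offset":[-0.0015,0.003,0.0005],"spin":0},{"offset":[-0.003,0.006,0.001],"spin":0},{"offset":[-0.004,0.009,0.0015],"spin":0},{"offset":[-0.0055,0.012,0.002],"spin":0},{"offset":[-0.0065,0.015,0.002],"spin":0},{"offset":[-0.008,0.018,0.002],"spin":0},{"offset":[-0.009,0.021,0.002],"spin":0},{"offset":[-0.0105,0.024,0.002],"spin":0}]';  python3 - <<'E'
from tilt import *
p=tilt(); tilt(62); tilt(70)
save({'pixels':cv2.resize(p['pixels'][150:250,240:340],None,fx=6,fy=6,interpolation=2)},'c9')
E
```

```text
clock: 21.47
eef_pos: [444.3, -21.2, 54.5]
eef_rot: [3.141, 0.001, 1.989]
wrist_force: [0.0, 0.1, -1.1]
finger_gap: 25.9
clock: 22.13
eef_pos: [433.8, 3.1, 56.5]
eef_rot: [3.141, 0.001, 1.988]
wrist_force: [0.4, 0.1, -0.9]
finger_gap: 26.0
elev deg (90=upright): [(np.float64(0.72), 63), (np.float64(0.71), 60), (np.float64(0.7), 66), (np.float64(0.69), 57)] px 174 TCP [433.76830561   3.11065024  56.52589621]
elev deg (90=upright): [(np.float64(0.73), 63), (np.float64(0.73), 60), (np.float64(0.73), 57), (np.float64(0.71), 66)] px 177 TCP [433.48012536   3.46980657  56.45177292]
elev deg (90=upright): [(np.float64(0.67), 63), (np.float64(0.67), 66), (np.float64(0.67), 60), (np.float64(0.65), 69)] px 172 TCP [433.64619261   3.19601123  56.49015427]
```

View pics/c9.png

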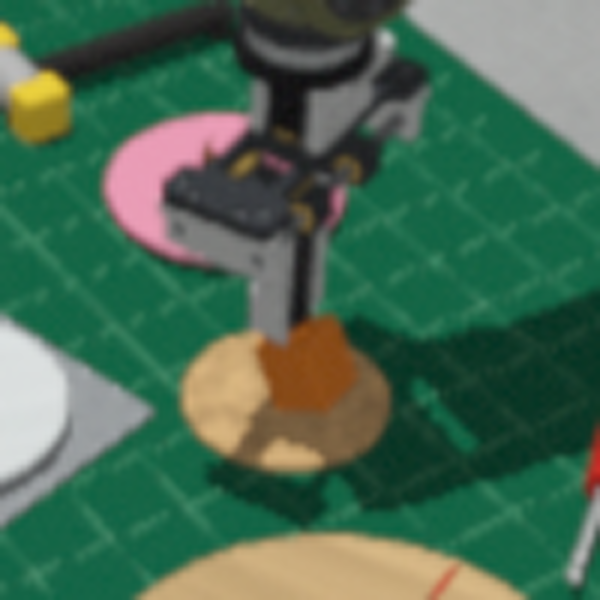

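The bottle is at about 60° over the mat (c9 (308,360)) and improving with each pass. I do another pass slightly lower.

```bash
python3 -m crank '[{"offset":[0.004,-0.008,0.002],"spin":0},{"offset":[0.008,-0.018,0.002],"spin":0},{"offset":[0.012,-0.027,0.002],"spin":0},{"offset":[0.012,-0.027,0],"spin":0},{"offset":[0.011,-0.0245,-0.0025],"spin":0},{"offset":[0.0095,-0.0215,-0.0045],"spin":0},{"offset":[0.008,-0.0185,-0.0045],"spin":0},{"offset":[0.0065,-0.0155,-0.004],"spin":0}]';python3 -m crank '[{"offset":[-0.0015,0.003,0.0002],"spin":0},{"offset":[-0.003,0.006,0.0005],"spin":0},{"offset":[-0.004,0.009,0.0005],"spin":0},{"offset":[-0.0055,0.012,0.0005],"spin":0},{"offset":[-0.0065,0.015,0.0005],"spin":0},{"offset":[-0.008,0.018,0.0],"spin":0},{"offset":[-0.009,0.021,0],"spin":0},{"offset":[-0.0105,0.024,0],"spin":0}]';  python3 - <<'E'
from tilt import *
tilt(); tilt(62)
E
```

```text
clock: 22.95
eef_pos: [440.1, -12.1, 52.4]
eef_rot: [3.141, 0.001, 1.989]
wrist_force: [-0.9, -0.6, -1.7]
finger_gap: 25.9
clock: 23.62
eef_pos: [429.5, 12.2, 52.3]
eef_rot: [3.141, 0.001, 1.989]
wrist_force: [-0.3, 0.0, -1.5]
finger_gap: 25.9
elev deg (90=upright): [(np.float64(0.68), 72), (np.float64(0.67), 69), (np.float64(0.67), 66), (np.float64(0.66), 75)] px 168 TCP [429.45966679  12.21697927  52.3268029 ]
elev deg (90=upright): [(np.float64(0.69), 69), (np.float64(0.69), 72), (np.float64(0.68), 66), (np.float64(0.68), 75)] px 168 TCP [429.17518874  12.56366772  52.28540786]
```

```bash
python3 -m crank '[{"offset":[0.003,-0.006,0.002],"spin":0},{"offset":[0.006,-0.012,0.002],"spin":0},{"offset":[0.009,-0.021,0.001],"spin":0},{"offset":[0.009,-0.021,-0.001],"spin":0},{"offset":[0.0085,-0.0195,-0.0025],"spin":0},{"offset":[0.0075,-0.017,-0.0035],"spin":0},{"offset":[0.006,-0.014,-0.0035],"spin":0},{"offset":[0.005,-0.011,-0.0035],"spin":0}]';python3 -m crank '[{"offset":[-0.0015,0.003,0],"spin":0},{"offset":[-0.003,0.006,0],"spin":0},{"offset":[-0.004,0.009,0],"spin":0},{"offset":[-0.0055,0.012,0],"spin":0},{"offset":[-0.0065,0.015,0],"spin":0},{"offset":[-0.0075,0.017,0],"spin":0},{"offset":[-0.008,0.018,0],"spin":0},{"offset":[-0.008,0.018,0],"spin":0}]';  python3 - <<'E'
from tilt import *
tilt(); tilt(60)
E
```

```text
clock: 24.38
eef_pos: [434.3, 1.1, 48.7]
eef_rot: [3.141, 0.001, 1.989]
wrist_force: [0.6, -0.3, -0.6]
finger_gap: 26.1
clock: 25.05
eef_pos: [426.2, 19.3, 48.7]
eef_rot: [3.142, 0.001, 1.989]
wrist_force: [-0.0, -0.7, -0.6]
finger_gap: 26.2
elev deg (90=upright): [(np.float64(0.59), 81), (np.float64(0.58), 75), (np.float64(0.58), 78), (np.float64(0.57), 84)] px 142 TCP [426.19670817  19.34026535  48.70930376]
elev deg (90=upright): [(np.float64(0.61), 81), (np.float64(0.6), 78), (np.float64(0.6), 75), (np.float64(0.59), 84)] px 146 TCP [426.30429908  19.18929081  48.72958533]
```

```bash
python3 -m crank '[{"offset":[0,0,-0.0005],"spin":0},{"offset":[0,0.0005,-0.001],"spin":0},{"offset":[-0.0005,0.001,-0.0015],"spin":0},{"offset":[-0.0005,0.0015,-0.002],"spin":0},{"offset":[-0.001,0.002,-0.0025],"spin":0},{"offset":[-0.001,0.002,-0.003],"spin":0},{"offset":[-0.001,0.002,-0.003],"spin":0},{"offset":[-0.001,0.002,-0.003],"spin":0}]';  python3 - <<'E'
from tilt import *
p=tilt(58); tilt(66)
save({'pixels':cv2.resize(p['pixels'][170:240,250:340],None,fx=7,fy=7,interpolation=2)},'c10')
E
```

```text
clock: 25.82
eef_pos: [426.6, 19.7, 48.0]
eef_rot: [3.14, 0.004, 1.989]
wrist_force: [-10.4, -13.6, 37.4]
finger_gap: 25.7
elev deg (90=upright): [(np.float64(0.58), 81), (np.float64(0.58), 78), (np.float64(0.57), 84), (np.float64(0.57), 75)] px 138 TCP [426.64571249  19.68592183  48.04007901]
elev deg (90=upright): [(np.float64(0.56), 78), (np.float64(0.56), 75), (np.float64(0.56), 81), (np.float64(0.55), 84)] px 138 TCP [426.6216439   19.67327191  48.04122201]
```

View pics/c10.png

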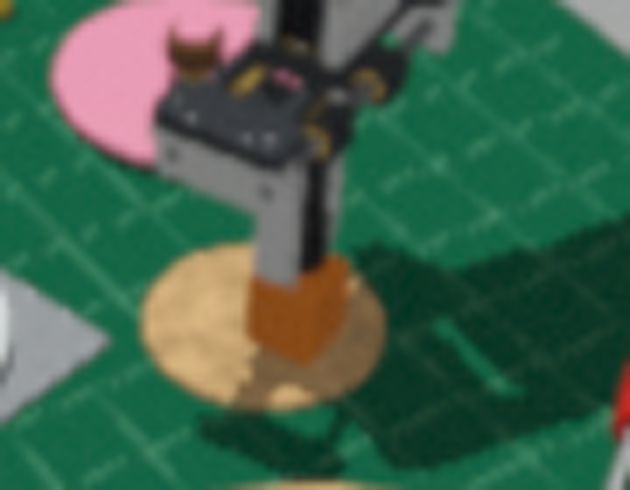

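At 37 N the TCP stopped at z=48.0. That is exactly the mat (4) plus the body height (44), so the fingertips rest on the shoulders and the base is flat on the mat. The picture shows it upright at c10 (300,310). I relieve the pressure, then open.

```bash
python3 -m crank '[{"offset":[0,0,0],"spin":0},{"offset":[0,0,0],"spin":0},{"offset":[0,0,0.0005],"spin":0},{"offset":[0,0,0.001],"spin":0},{"offset":[0,0,0.001],"spin":0},{"offset":[0,0,0.001],"spin":0},{"offset":[0,0,0.001],"spin":0},{"offset":[0,0,0.001],"spin":0}]'; python3 -m crank '[{"offset":[0,0,0],"spin":0},{"offset":[0,0,0],"spin":0},{"offset":[0,0,0],"spin":0},{"offset":[0,0,0],"spin":0},{"offset":[0,0,0],"spin":0},{"offset":[0,0,0.002],"spin":0},{"offset":[0,0,0.004],"spin":0},{"offset":[0,0,0.005],"spin":0}]' 0.6;python3 -m crank '[{"offset":[0,0,0.015],"spin":0},{"offset":[0,0,0.04],"spin":0},{"offset":[0,0,0.07],"spin":0},{"offset":[0,0,0.1],"spin":0},{"offset":[0,0,0.125],"spin":0},{"offset":[0,0,0.14],"spin":0},{"offset":[0,0,0.145],"spin":0},{"offset":[0,0,0.145],"spin":0}]'; python3 - <<'E'
from m import *
from tilt import fill
from scipy.optimize import minimize
p=manip.camera('scene')
rs=manip.search_frame(p,'bottle'); print([(r['conf'],np.round(r['location'])) for r in rs])
k=m(p,'bottle',px(p,[427,20,40])); O=cv2.resize(k.astype(np.uint8),None,fx=4,fy=4,interpolation=0)
def mod(q):
    x,y,a,tx,ty=q; w=np.array([tx,ty,1]);w/=np.linalg.norm(w);u=np.array([np.cos(a),np.sin(a),0]);u-=w*(u@w);u/=np.linalg.norm(u);v=np.cross(w,u);o=np.array([x,y,4])
    t=np.linspace(0,6.28,16)
    return fill(p,[o+w*s+u*i+v*j for s in(0,44) for i in(-19,19) for j in(-19,19)])|fill(p,[o+w*s+13*(u*np.cos(b)+v*np.sin(b)) for s in(50,78) for b in t])|fill(p,[o+w*s+12*(u*np.cos(b)+v*np.sin(b)) for s in(44,50) for b in t])
c=lambda q:1-(mod(q)&O).sum()/(mod(q)|O).sum()
x0=np.array([427,20,-1.15,0,0.]); S=np.vstack([x0]+[x0+d for d in np.diag([8,8,.2,.15,.15])])
r=minimize(c,x0,method='Nelder-Mead',options=dict(initial_simplex=S,maxiter=150)); print(r.x.round(2),r.fun,'upright cost',c(x0))
p=manip.camera('top'); print([(r['conf'],np.round(r['location'])) for r in manip.search_frame(p,'bottle')])
E
```

```text
clock: 26.58
eef_pos: [426.6, 19.7, 48.9]
eef_rot: [3.14, 0.004, 1.989]
wrist_force: [0.2, 0.3, -0.8]
finger_gap: 26.3
clock: 27.25
eef_pos: [426.7, 19.7, 54.3]
eef_rot: [3.14, 0.004, 1.989]
wrist_force: [0.1, -0.5, -1.5]
finger_gap: 56.2
clock: 27.92
eef_pos: [427.0, 19.7, 200.1]
eef_rot: [3.138, 0.005, 1.989]
wrist_force: [-1.2, -0.1, 0.7]
finger_gap: 56.9
[(0.73, array([433.,  30.,  43.])), (0.65, array([ 403., -319.,   28.]))]
[ 4.1975e+02  2.1700e+01 -1.0600e+00  6.0000e-02  4.0000e-02] 0.09204729886389984 upright cost 0.2893936321233016
[(0.57, array([590., 335., 104.]))]
```

```bash
python3 - <<'E'
from m import *
from tilt import fill
from scipy.optimize import minimize
for cam in('scene','top'):
    p=manip.camera(cam)
    H=cv2.cvtColor(p['pixels'],cv2.COLOR_RGB2HSV); k=m(p,'bottle',px(p,[425,20,40]))
    if k is None:
        o=(H[...,0]<14)&(H[...,1]>190)&(H[...,2]>60); v=[c for c in np.argwhere(o)[:,::-1] if np.linalg.norm(c-px(p,[425,20,40]))<22]; print(cam,'none',len(v)); 
        if len(v)>20: print(world(p,np.mean(v,0),40)); 
        continue
    O=cv2.resize(k.astype(np.uint8),None,fx=4,fy=4,interpolation=0)
    def mod(q):
        x,y,a=q; w=np.array([0,0,1.]);u=np.array([np.cos(a),np.sin(a),0]);v=np.cross(w,u);o=np.array([x,y,4]);t=np.linspace(0,6.28,16)
        return fill(p,[o+w*s+u*i+v*j for s in(0,44) for i in(-19,19) for j in(-19,19)])|fill(p,[o+w*s+13*(u*np.cos(b)+v*np.sin(b)) for s in(44,78) for b in t])
    c=lambda q:1-(mod(q)&O).sum()/(mod(q)|O).sum()
    x0=np.array([425,20,-1.15]); S=np.vstack([x0]+[x0+d for d in np.diag([8,8,.2])])
    r=minimize(c,x0,method='Nelder-Mead',options=dict(initial_simplex=S,maxiter=90)); print(cam,r.x.round(2),r.fun)
s=manip.read_state();print(s['clock'],s['eef_pos'],s['joints'][5])
E
```

```text
scene [420.22  22.23  -1.06] 0.09026508226691043
top none 0
28.3667 [426.59001833  19.72582489 198.85516012] -0.4549201537768134
```

The bottle stands upright: the upright fit scores 0.91 IoU near (422,22), about 16 mm from the mat's centre, and it has been let go for over a second. I regrip its cap more firmly.

```bash
python3 -m crank '[{"offset":[-0.002,0.001,-0.015],"spin":0},{"offset":[-0.003,0.002,-0.04],"spin":0},{"offset":[-0.003,0.002,-0.07],"spin":0},{"offset":[-0.003,0.002,-0.1],"spin":0},{"offset":[-0.003,0.002,-0.125],"spin":0},{"offset":[-0.003,0.002,-0.138],"spin":0},{"offset":[-0.003,0.002,-0.144],"spin":0},{"offset":[-0.003,0.002,-0.145],"spin":0}]';python3 -m crank '[{"offset":[0,0,0],"spin":0},{"offset":[0,0,0],"spin":0},{"offset":[0,0,0],"spin":0},{"offset":[0,0,0],"spin":0},{"offset":[0,0,0],"spin":0},{"offset":[0,0,0],"spin":0},{"offset":[0,0,0],"spin":0},{"offset":[0,0,0],"spin":0}]' 0 15; python3 -m crank '[{"offset":[0,0,0],"spin":0},{"offset":[0,0,0.002],"spin":0},{"offset":[0,0,0.006],"spin":0},{"offset":[0,0,0.012],"spin":0},{"offset":[0,0,0.02],"spin":0},{"offset":[0,0,0.03],"spin":0},{"offset":[0,0,0.04],"spin":0},{"offset":[0,0,0.046],"spin":0}]'; python3 -c "
from tilt import *
import tilt as T
tilt(68);tilt(63)
p=manip.camera('scene')
for c,uv,z in(('top',(336,172),90),('scene',(206,170),90)):
  p=manip.camera(c); k=m(p,'tin',np.array(uv))
  if k is not None:
    cs=max(cv2.findContours(k.astype(np.uint8),0,1)[0],key=cv2.contourArea)[:,0]
    W=np.array([world(p,c_,z)[:2] for c_ in cs],np.float32); print(c,cv2.minEnclosingCircle(W),cv2.minAreaRect(W))
"
```

```text
clock: 29.03
eef_pos: [423.1, 21.8, 53.0]
eef_rot: [-3.141, 0.003, 1.989]
wrist_force: [0.4, 0.6, 0.1]
finger_gap: 56.1
clock: 29.7
eef_pos: [423.5, 21.8, 53.4]
eef_rot: [3.141, 0.004, 1.989]
wrist_force: [-0.2, -0.1, 4.6]
finger_gap: 25.7
clock: 30.37
eef_pos: [423.8, 21.8, 100.9]
eef_rot: [3.14, 0.004, 1.989]
wrist_force: [1.6, -0.4, -0.7]
finger_gap: 25.8
elev deg (90=upright): [(np.float64(0.61), 90), (np.float64(0.61), 87), (np.float64(0.6), 93), (np.float64(0.6), 84)] px 149 TCP [423.82394957  21.76278079 100.88126362]
elev deg (90=upright): [(np.float64(0.61), 90), (np.float64(0.61), 87), (np.float64(0.6), 84), (np.float64(0.59), 81)] px 149 TCP [424.22209219  21.73227964 101.46253613]
top ((573.8057861328125, -290.9458312988281), 77.41777801513672) ((576.6438598632812, -288.20611572265625), (135.50430297851562, 153.52687072753906), 45.10078430175781)
scene ((606.2792358398438, -244.6402130126953), 126.39669799804688) ((601.6192626953125, -242.24365234375), (252.16583251953125, 135.46401977539062), 63.71226119995117)
```

The bottle is held upright, with its base at TCP-49.4. I lift it over the rim height and carry it to the tin at (582,-292).

```bash
python3 -m crank '[{"offset":[0,0,0.006],"spin":0},{"offset":[0,0,0.018],"spin":0},{"offset":[0.003,-0.006,0.032],"spin":0},{"offset":[0.009,-0.018,0.046],"spin":0},{"offset":[0.018,-0.036,0.06],"spin":0},{"offset":[0.029,-0.058,0.07],"spin":0},{"offset":[0.041,-0.082,0.078],"spin":0},{"offset":[0.053,-0.106,0.08],"spin":0}]'; python3 -m crank '[{"offset":[0.012,-0.024,0],"spin":0},{"offset":[0.024,-0.048,0],"spin":0},{"offset":[0.036,-0.072,0],"spin":0},{"offset":[0.048,-0.096,0],"spin":0},{"offset":[0.06,-0.12,0],"spin":0},{"offset":[0.071,-0.142,0],"spin":0},{"offset":[0.08,-0.16,0],"spin":0},{"offset":[0.086,-0.172,0],"spin":0}]'
```

```text
clock: 31.38
eef_pos: [477.0, -85.4, 180.6]
eef_rot: [3.141, 0.004, 1.99]
wrist_force: [0.0, 0.9, -0.9]
finger_gap: 26.0
clock: 32.05
eef_pos: [563.3, -259.1, 180.2]
eef_rot: [3.141, 0.004, 1.989]
wrist_force: [0.1, 0.3, -0.8]
finger_gap: 25.6
```

```bash
python3 -m crank '[{"offset":[0.006,-0.011,0],"spin":0},{"offset":[0.012,-0.021,0],"spin":0},{"offset":[0.016,-0.029,0],"spin":0},{"offset":[0.0185,-0.033,-0.004],"spin":0},{"offset":[0.0185,-0.033,-0.015],"spin":0},{"offset":[0.0185,-0.033,-0.03],"spin":0},{"offset":[0.0185,-0.033,-0.045],"spin":0},{"offset":[0.0185,-0.033,-0.055],"spin":0}]'; python3 - <<'E'
from tilt import *
p=tilt(68)
H=cv2.cvtColor(p['pixels'],cv2.COLOR_RGB2HSV); r=((H[...,0]<5)|(H[...,0]>172))&(H[...,1]>130)&(H[...,2]>60)
v=np.argwhere(r[150:210,175:245])+[150,175]; print('red band cols',v[:,1].min(),v[:,1].max(),'expected mid',px(p,[582,-292,30]), 'edges',[px(p,[582+70*np.cos(a),-292+70*np.sin(a),30])[0].round() for a in np.radians([-40,140])])
E
```

```text
clock: 32.72
eef_pos: [581.0, -291.2, 122.8]
eef_rot: [-3.141, 0.002, 1.989]
wrist_force: [0.2, -0.8, -1.7]
finger_gap: 26.0
elev deg (90=upright): [(np.float64(0.35), 93), (np.float64(0.35), 90), (np.float64(0.35), 87), (np.float64(0.35), 84)] px 273 TCP [ 581.01340831 -291.1709638   122.81231932]
red band cols 190 226 expected mid [207.38007648 179.17215359] edges [np.float64(189.0), np.float64(226.0)]
```

The tin's band edges (190 to 226) match the predicted 189 to 226, so I'm centred. I lower the bottle to just above the floor, then slowly to contact.

```bash
python3 -m crank '[{"offset":[0,0,-0.008],"spin":0},{"offset":[0,0,-0.02],"spin":0},{"offset":[0,0,-0.033],"spin":0},{"offset":[0,0,-0.045],"spin":0},{"offset":[0,0,-0.055],"spin":0},{"offset":[0,0,-0.062],"spin":0},{"offset":[0,0,-0.066],"spin":0},{"offset":[0,0,-0.067],"spin":0}]'; python3 -m crank '[{"offset":[0,0,-0.0005],"spin":0},{"offset":[0,0,-0.001],"spin":0},{"offset":[0,0,-0.0015],"spin":0},{"offset":[0,0,-0.002],"spin":0},{"offset":[0,0,-0.0025],"spin":0},{"offset":[0,0,-0.0025],"spin":0},{"offset":[0,0,-0.0025],"spin":0},{"offset":[0,0,-0.0025],"spin":0}]'
```

```text
clock: 33.43
eef_pos: [580.4, -290.9, 53.6]
eef_rot: [-3.139, -0.0, 1.989]
wrist_force: [-0.5, 0.5, -0.9]
finger_gap: 25.7
clock: 34.1
eef_pos: [581.5, -291.0, 53.0]
eef_rot: [-3.141, 0.002, 1.989]
wrist_force: [-0.2, 4.1, 10.7]
finger_gap: 25.4
```

Contact at z=53.0, as predicted. I release, wait, and retreat straight up.

```bash
python3 -m crank '[{"offset":[0,0,0],"spin":0},{"offset":[0,0,0],"spin":0},{"offset":[0,0,0],"spin":0},{"offset":[0,0,0],"spin":0},{"offset":[0,0,0],"spin":0},{"offset":[0,0,0],"spin":0},{"offset":[0,0,0],"spin":0},{"offset":[0,0,0],"spin":0}]' 0.6; python3 -m crank '[{"offset":[0,0,0.01],"spin":0},{"offset":[0,0,0.03],"spin":0},{"offset":[0,0,0.055],"spin":0},{"offset":[0,0,0.08],"spin":0},{"offset":[0,0,0.105],"spin":0},{"offset":[0,0,0.13],"spin":0},{"offset":[0,0,0.15],"spin":0},{"offset":[0,0,0.155],"spin":0}]';python3 -m crank '[{"offset":[-0.01,0.02,0],"spin":0},{"offset":[-0.03,0.05,0],"spin":0},{"offset":[-0.05,0.08,0],"spin":0},{"offset":[-0.07,0.11,0],"spin":0},{"offset":[-0.09,0.14,0],"spin":0},{"offset":[-0.1,0.165,0],"spin":0},{"offset":[-0.11,0.18,0],"spin":0},{"offset":[-0.11,0.185,0],"spin":0}]'; python3 - <<'E'
from m import *
for c in('scene','top'):
    p=manip.camera(c); H=cv2.cvtColor(p['pixels'],cv2.COLOR_RGB2HSV)
    for n in('bottle','lid','jar_blue','jar_green','mallet','awl','spool','ruler'): print(c,n,[(round(r['conf'],2),np.round(r['location']).tolist()) for r in manip.search_frame(p,n)[:3]])
    q=px(p,[581,-291,80]); im=p['pixels']
    save({'pixels':im},'end_'+c)
    w=np.zeros(im.shape[:2],np.uint8); cv2.circle(w,tuple(int(t) for t in q),18,1,-1)
    d=(im.max(2)<75)&(w>0); v=np.argwhere(d)[:,::-1]; 
    if len(v): print(c,'dark cap',v.mean(0),len(v),'world@82',world(p,v.mean(0),82)[:2].round(),'pred cap top',q)
    o=(H[...,0]<16)&(H[...,0]>4)&(H[...,1]>170)&(w>0); v=np.argwhere(o)[:,::-1]
    if len(v): print(c,'orange',v.mean(0),len(v),'pred z48',px(p,[581,-291,48]))
E
```

```text
clock: 34.77
eef_pos: [581.4, -291.0, 52.9]
eef_rot: [-3.141, 0.002, 1.989]
wrist_force: [-1.0, -0.7, -0.4]
finger_gap: 56.2
clock: 35.43
eef_pos: [582.2, -291.5, 212.6]
eef_rot: [3.139, 0.006, 1.989]
wrist_force: [0.5, -0.5, -0.3]
finger_gap: 56.2
clock: 36.1
eef_pos: [470.9, -104.6, 212.6]
eef_rot: [3.139, 0.006, 1.991]
wrist_force: [0.3, -0.3, 0.3]
finger_gap: 56.5
scene bottle [(0.39, [580.0, -286.0, 71.0]), (0.22, [642.0, -48.0, 5.0])]
scene lid [(0.72, [620.0, -79.0, 18.0]), (0.71, [362.0, -154.0, 14.0]), (0.52, [297.0, -448.0, 16.0])]
scene jar_blue [(0.67, [520.0, 318.0, 88.0])]
scene jar_green [(0.68, [599.0, 351.0, 90.0])]
scene mallet [(0.91, [401.0, -319.0, 28.0])]
scene awl [(0.49, [322.0, 161.0, 18.0])]
scene spool [(0.63, [786.0, 80.0, 23.0])]
scene ruler [(0.88, [765.0, -218.0, 5.0])]
scene dark cap [207.85714286 171.14285714] 49 world@82 [ 588. -271.] pred cap top [206.96494749 168.33506503]
scene orange [205. 175.] 1 pred z48 [207.46662932 175.34987551]
top bottle [(0.73, [574.0, -282.0, 43.0])]
top lid [(0.64, [262.0, -473.0, 14.0]), (0.6, [632.0, -75.0, 17.0]), (0.55, [341.0, -203.0, 12.0])]
top jar_blue [(0.6, [508.0, 306.0, 109.0])]
top jar_green [(0.48, [589.0, 335.0, 105.0]), (0.34, [441.0, 21.0, -0.0])]
top mallet [(0.86, [395.0, -324.0, 22.0])]
top awl [(0.75, [311.0, 154.0, 21.0])]
top spool [(0.59, [765.0, 59.0, 10.0])]
top ruler [(0.56, [763.0, -226.0, 2.0])]
top dark cap [333.89795918 170.3537415 ] 147 world@82 [ 590. -292.] pred cap top [333.59906446 173.19177229]
top orange [330.46268657 176.56716418] 67 pred z48 [331.88154125 174.74776518]
```

The cap's dark blob includes shadow, so I check uprightness with a rendered comparison of the bottle in the top view.

```bash
python3 - <<'E'
from m import *
from tilt import fill
p=manip.camera('top'); im=p['pixels'].astype(int)
t=np.linspace(0,6.28,24); a=-1.06-0
def rend(x,y,tx=0,ty=0,a=a):
    w=np.array([tx,ty,1.]);w/=np.linalg.norm(w);u=np.array([np.cos(a),np.sin(a),0]);u-=w*(u@w);u/=np.linalg.norm(u);v=np.cross(w,u);o=np.array([x,y,4.])
    B=fill(p,[o+w*s+u*i+v*j for s in(0,44) for i in(-19,19) for j in(-19,19)]); C=fill(p,[o+w*s+13*(u*np.cos(b)+v*np.sin(b)) for s in(50,78) for b in t])
    d=lambda M:cv2.resize(M.astype(np.float32),(512,384),interpolation=3)
    return d(B&(1-C)),d(C)
B,C=rend(581,-291)
print('pred orange',[(M*np.arange(512)).sum()/M.sum() for M in(B,C)],[(M*np.arange(384)[:,None]).sum()/M.sum() for M in(B,C)],B.sum(),C.sum())
for r in range(158,192):
    s=''
    for c in range(316,352):
        R,G,Bl=im[r,c]; s+='o' if R>1.6*G and R>60 else ('#' if max(R,G,Bl)<45 else ('+' if max(R,G,Bl)<80 else '.'))
    print(r,s,''.join('O' if B[r,c]>.5 else 'C' if C[r,c]>.5 else ' ' for c in range(316,352)))
E
```

```text
pred orange [np.float64(329.50508837707554), np.float64(333.01251042535444)] [np.float64(176.76325656132835), np.float64(173.77981651376146)] 116.6875 74.9375
158 .+...++++.+...........++++++++++++..                                     
159 ....+++........+.........++++++++++.                                     
160 ...+..............+.......++++++++++                                     
161 ............................++++++++                                     
162 ......................+......+++++++                                     
163 ..............................++++++                                     
164 ...............................+++++                                     
165 ................................++++                                     
166 ................................++++                                     
167 .................................+++                   O                 
168 .................oo..............+++                 OOO                 
169 ...............oooo...............++               OOOCCO                
170 .
[... 973 characters left out ...]
         OOOOOOO                   
183 ..........++++.....................+            OOOO                     
184 ..........++......................++            OO                       
185 ..................................++                                     
186 +................................+++                                     
187 ++...............................+++                                     
188 +++.............................+++.                                     
189 +++............................++...                                     
190 +++++.........................++....                                     
191 ++++++.......................+#.....
```

The cap and body match the upright model within about a pixel, and the jars and bench tools read where they did at the start. I hand in.

```bash
python3 -c "
from m import *
p=manip.camera('scene'); k=m(p,'lid',np.array([230,215]))
if k is not None:
  cs=max(cv2.findContours(k.astype(np.uint8),0,1)[0],key=cv2.contourArea)[:,0]; print('lid',cv2.minEnclosingCircle(np.array([world(p,c,17)[:2] for c in cs],np.float32)))
print(manip.read_state()['clock'], manip.sign_off())"
```

```text
lid ((611.4221801757812, -81.5741195678711), 77.73388671875)
the job is handed in; nothing more can be done
37.15 None
```

The job is done and handed in at 37 s of the 72 s allowed; no verdict was reported.

- **Lid:** I lifted it by the knob and set it flat on the felt pad. It last measured at (611,-82), about 5 mm from the pad's centre.
- **Bottle on the mat:** The tool can't tilt, so I gripped the cap at 3–6 N and let the bottle pivot in the pads. I then dragged its base edge across the cork mat until it stood upright. It stood let go for over a second, about 16 mm from the mat's centre.
- **Bottle in the tin:** I regripped the cap, lowered the bottle onto the tin floor and released it. The last top view matches an upright bottle at the tin's centre within about a pixel.
- **Jars and bench tools:** Both jars and the mallet, awl, spool and ruler read within a few millimetres of their starting positions. The exception was the ruler, about 5 mm off in the scene view.

**What went less well**
- At the first lift the bottle stuck at about 20° under 6 N, which took the lighter grip and several drag passes to fix.
- The final push down on the mat reached 37 N at the wrist, through the fingertips on the bottle's shoulders.
- The detector's last lid position in the top view was about 20 mm off, probably because the arm partly hid it; I relied on the mask fit above.
- I used all 12 picture views, so the final checks were numeric only.

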